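# Hang a stamp tray on a locking cleat rack

### The job

Hang the loaded stamp tray in the empty left-hand bay of the display rack, beside the tray that already hangs there: tilt its lower edge out towards you, lower the angled strip on its back behind the rack's cleat until it sits home, then swing the bottom in under the keeper so that the tray hangs upright, flat to the rack and locked. Go by feel and gently (the rack's plate may sit a little high or low, and it must not be struck or forced), spill nothing, leave the other things on the table where they are, and let go.

Things in the scene. Friction and masses are not known exactly. Their poses are not given: they have to be found in the camera images.
- bay (a point): Empty bay (left of two) of a fixed dark wood rack, 290 mm wide, 213 high, runners 90 mm to the front. Point on the face of its aluminium hanging plate, mid-bay, 153 mm above the table; x into the rack, y left, z up. Another tray hangs 136 mm to the right. The plate is clamped in slots with cleat and keeper anywhere from 14 mm below to 14 mm above middle height: not measured, to be felt or seen.
- cleat (a point): Cleat at the bay, at the plate's middle height (true height up to 14 mm off): a 5 mm flange along y leaning out 30 degrees from upright. Point: its lip (upper inner edge), 14 mm in front of the plate, 153 mm above the table; outer edge 4 mm further out. Its inner face slopes down to the plate 24 mm below the lip, making a V-groove with the plate. Axes as bay.
- keeper (a point): Keeper below the cleat, given for the plate's middle height (true height up to 14 mm off, moves with the cleat): a rigid steel tab standing out 12 mm from the plate, 80 mm wide (y), 6 mm thick. Point: middle of its front edge, at the underside, 83 mm below the lip. Axes as bay.
- tray_handle (a point): Wooden stamp tray on the table, 72 mm deep (x), 120 wide (y), back 118 high, other walls up to 50, 0.25 to 0.45 kg plus two stamps. Point: mid of the handle, 114 mm above the underside: an upright board across the tray's middle, 12 mm thick (y), 40 deep (x), from 36 mm below to 22 mm above the point; back wall's face 31 mm behind it. x to the tray's back, y left, z up.
- tray_strip (a point): Mid lower edge of the angled steel strip on the tray's back: 4 mm thick, 100 mm wide (y), sloping down and backward, 30 degrees off upright. From tray_handle: x +56.5, z -34.3 mm; the strip's rear corner is 3.5 mm further back and 2 mm higher. Hung home it is 3.5 mm in front of the plate, 18.3 mm below the lip, flat on the cleat's inner face. Tray axes.
- tray_rod (a point): Middle of the 8 mm steel rod, 100 mm wide (y), off the foot of the tray's back. From tray_handle: x +56, z -106 mm. Hung home it touches the plate, its centre 90 mm below the lip, 3 mm free under the keeper; so upright the tray cannot be dropped in (rod lands on keeper). With strip in groove and bottom tilted out 14 degrees or more the rod clears it; its weight then helps it in.
- stamp_flower_mid (a point): Loose block stamp in the left half of the tray, 46 x 30 mm, 34 mm high; point at its middle. Its top is over 70 mm below tray_handle.
- stamp_square_mid (a point): Loose block stamp in the right half of the tray, 36 x 36 mm, 48 mm high; point at its middle. Its top is 60 mm below tray_handle.
- ink_pad_0: Bystander: flat tin ink pad lying on the table, 62 x 89 mm.
- tape_roll_0: Bystander: roll of tape lying on the table, 104 mm across.
- scissors_0: Bystander: pair of scissors on the table, 199 mm long.
Mind the look-alikes: they are no part of the job. Leave any purple or yellow look-alike of the part that bears stamp_square_mid alone.

How it is judged:
By the outcome, as a careful person would: the job done as asked, in the order asked, and still so for the second after the job is handed in, with the robot touching nothing.
It also fails if it takes over 72 s, if anything falls off the work surface, if the arm or the gripper's body presses on something with over 40 N, if the wrist force passes 120 N, or if a joint passes its speed limit or range.

### The arm

A 7-joint arm with a two-finger parallel gripper is mounted at the origin on a cart in front of the work surface, level with it; the furniture and walls round the work are solid. World frame = base frame: x ahead of the robot, y to its left, z up, the work surface at z = 0. Lengths are in m, angles in degrees, forces in N, time in s.
With the tool pointing down it reaches from about 0.425 to 0.875 m from the base axis. Payload 4.7 kg.
Tool frame: the origin (TCP) lies midway between the tips of the shut fingers; the grasp point (between the pads) lies 19 mm behind it; z points along the fingers, y is the direction in which the jaws open and shut (so a half turn about z gives the same grasp; the last joint's range is limited). The gripper opens to 87 mm and grips with 3 to 60 N. Pads are 19 mm wide; open, the fingers measure 117 mm over their backs; the gripper's body (75 mm by 190 mm) begins 51 mm behind the grasp point.
Start: joints at [-67.088, 18.392, -4.016, 83.108, 1.295, 78.541, -3.26], TCP at [0.245, 0.602, 0.223] pointing down, gripper open.
Joint ranges: [-163.93, 163.93], [-17.29, 119.83], [-79.2, 71.16], [3.27, 140.29], [-89.18, 269.18], [5.43, 117.66], [-154.24, 154.24]. Speed limits (degrees/s): [147.25, 147.25, 180, 180, 180, 180, 180].

### API

Orientations are given as [roll, pitch, yaw] about the fixed x, y, z axes, in that order (R = Rz(yaw) Ry(pitch) Rx(roll)).
In Python, from cell import env gives the robot as it stands.
- The arm moves only by the tool apply_moves, never from a script. Its argument "targets" is a list of rows, each a list of 2 entries, a list of its own where there are three numbers: the shift along the world's x, y, z in mm, then the turn, a rotation vector about the world's x, y, z in rad. A call has 1 to 8 rows; each row is the pose to reach, as a shift and turn from the pose commanded when the call began; what a row does not reach only later rows make up. A row lasts 1/10 s, in which the tool goes at most 50 mm and 8.59 degrees, less where a joint would pass 70% of its speed; a pose out of reach is approached as far as the arm can. A call with a gripper value outside its range is refused whole. "hand" is the finger opening in mm, from 0 to 87, set as the call begins (left out, the last holds). The fingers move at their own pace and stop on an object; "squeeze" is the grip in N (left out, the last holds). Time passes only in rows, so rows that repeat a pose let the fingers close. It gives the time, the measured TCP pose, the force and the opening at its end, in the units of the state.
- env.get_obs(): the state, without advancing time (a new reading comes with each control period).
- env.read_camera(name): name is "side" or "top"; returns a dict with "image" (480x640x3 uint8, red, green, blue), "camera_matrix" (3x3 intrinsics, pixels), "k1" (the pictures are not rectified: a ray, as slopes to the right and down, at radius r is drawn at 1 + k1 r^2 times it, then the intrinsics apply), "camera_from_world" (4x4, takes a point from world to camera coordinates). Camera axes: x right, y down, z forward; pixel columns grow to the right and rows downward; lengths in m; the calibration is good to about 2 mm. A picture is of the moment at which its call begins. There is no depth.
- env.sign_off(): hands the job in, once; it reports no verdict.
Trained networks look in a picture, given as the dict that the camera call returned (one of the last four; its "shot" number tells which), for a name from the list of things; names that differ only in an ending like _2 or _b are one class to them, and where a whole thing is asked for, a point or a joint stands for the part that bears it (a point fixed in the world has none). Each returns a list of dicts, best first, with "conf" (0 to 1); they miss things now and then, are a little off and sometimes report something else, mostly with a low value. They report only what shows in the picture. A call takes as long as a camera call. They do not tell look-alikes from the thing itself.
- env.regions_of(picture, target): "region" (480x640 bool, what is visible of it) and "rect" ([left, top, right, bottom] in pixels, round what is visible of it).
The state is a dict: "time_s": time; "qpos": joint angles; "joint_velocities": joint speeds; "effort": joint torques, N m; "tool_pos": TCP position; "tool_rot": TCP orientation; "force": force on the tool from outside, world axes, zero at the start; "wrist_torque": the same for the moment, N m; "grip_width": finger opening in m.
Only numpy, scipy, OpenCV 4.12 (cv2) and the standard library are available. Lean on these libraries where they do the work, as an engineer would, in place of code of your own. Each camera call takes 0.05 s, during which the arm holds its last target. There are 200 camera calls.

## Working session

There is one attempt and no reset: what is moved stays moved. The work goes in short steps, Python scripts to look and compute and a tool call to move; the robot and the scene stay as the last step left them, time stands still between calls to the robot, and variables do not carry over. Pictures are saved under pics/ and viewed, about 8 in all and at most 12, crops included, and the job is handed in when it is done.

Besides the shell and the picture viewer there is one more tool, called after "Emit:" as name(argument=value, ...) on one line, values as JSON. apply_moves: Moves the arm, as the interface text tells. Its arguments: {"type":"object","properties":{"targets":{"type":"array","items":{"type":"array"}},"hand":{"type":"number"},"squeeze":{"type":"number"}},"required":["targets"]}

```bash
mkdir -p pics
cat > h.py <<'E'
import numpy as np,cv2
from cell import env
def save(n,pic,crop=None,s=1):
    im=pic["image"][:,:,::-1]
    if crop: im=im[crop[1]:crop[3],crop[0]:crop[2]]
    im=cv2.resize(im,None,fx=s,fy=s,interpolation=cv2.INTER_CUBIC); cv2.imwrite('pics/'+n,im)
def proj(pic,P):
    T=pic["camera_from_world"];c=(T[:3,:3]@np.atleast_2d(P).T+T[:3,3:]).T
    s=c[:,:2]/c[:,2:];r2=(s**2).sum(1,keepdims=True);s=s*(1+pic["k1"]*r2)
    K=pic["camera_matrix"];return s@K[:2,:2].T+K[:2,2]
def ray(pic,uv):
    K=pic["camera_matrix"];d=(np.array(uv,float)-K[:2,2])/[K[0,0],K[1,1]];s=d.copy()
    for _ in range(20): s=d/(1+pic["k1"]*(s@s))
    T=pic["camera_from_world"];R=T[:3,:3];return -R.T@T[:3,3],R.T@np.array([*s,1])
def onz(pic,uv,z):
    o,d=ray(pic,uv);return o+d*(z-o[2])/d[2]
def tri(views):
    A=0;b=0
    for pic,uv in views:
        o,d=ray(pic,uv);d=d/np.linalg.norm(d);M=np.eye(3)-np.outer(d,d);A=A+M;b=b+M@o
    return np.linalg.solve(A,b)
E
cat > a.py <<'E'
from h import *
np.set_printoptions(precision=4,suppress=True)
for n in("side","top"):
    p=env.read_camera(n);save(n+'0.png',p)
    T=p["camera_from_world"];print(n,-T[:3,:3].T@T[:3,3],T[2,:3],p["k1"],p["camera_matrix"][0])
    for t in("tray_handle","stamp_square_mid","bay"):
        try:print(t,[(r["rect"],round(r["conf"],2)) for r in env.regions_of(p,t)][:4])
        except Exception as e:print(t,e)
o=env.get_obs();print(o)
E
python3 a.py
```

```text
side [ 0.1931 -0.7849  0.728 ] [ 0.3123  0.7408 -0.5947] -0.03618123428203832 [439.7246   0.     324.0169]
tray_handle [([264.1, 198.9, 304.1, 263.9], 0.71)]
stamp_square_mid [([325.0, 238.6, 343.0, 260.2], 0.85), ([277.0, 234.4, 290.3, 248.2], 0.51), ([293.6, 204.6, 298.8, 212.1], 0.47)]
bay [([334.1, 200.2, 456.2, 368.8], 0.89)]
top [ 0.3989 -0.073   0.9635] [ 0.1127  0.0258 -0.9933] -0.020406904052224277 [458.9749   0.     318.788 ]
tray_handle []
stamp_square_mid [([241.6, 256.0, 266.4, 279.5], 0.9), ([274.0, 198.8, 296.0, 220.3], 0.58), ([177.9, 219.2, 197.9, 244.6], 0.57)]
bay [([323.4, 149.5, 496.6, 238.9], 0.77)]
{'time_s': 0.4, 'qpos': array([-67.09  ,  18.3989,  -4.0174,  83.116 ,   1.2958,  78.5388,
        -3.2588]), 'joint_velocities': array([ 0.0075, -0.0981,  0.0556, -0.1071, -0.0738,  0.0127, -0.0012]), 'effort': array([ -0.0005, -49.0459,  -0.4026, -31.2295,  -0.0636,   0.0363,
         0.0001]), 'tool_pos': array([0.2446, 0.6022, 0.2224]), 'tool_rot': array([-179.9915,    0.0033,  157.9016]), 'force': array([-0.9532, -0.2239,  0.0743]), 'wrist_torque': array([-0.0127,  0.0184, -0.0107]), 'grip_width': 0.08685149988972515}
```

View pics/side0.png

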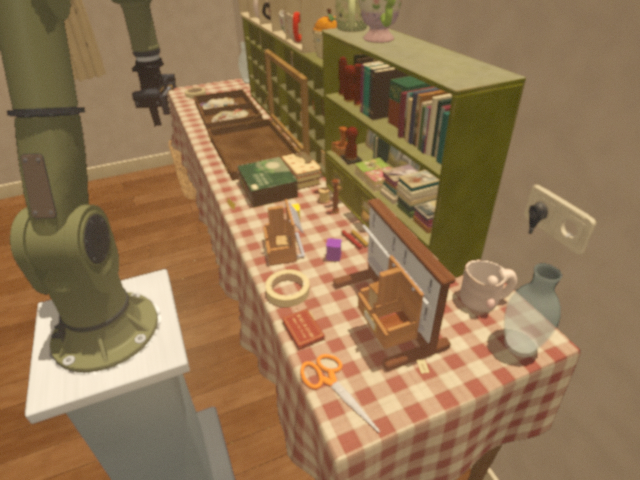

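View pics/top0.png

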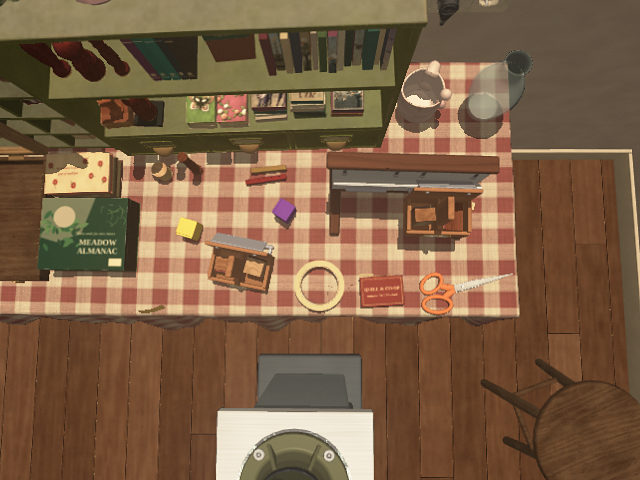

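The tray is at about (241,262) in the top view and (282,238) in the side view. The rack is at about (413,185) in the top view, with a tray hanging in its right bay and the left bay empty. I'll zoom in on both next.

Run:
```python
from h import *
import cv2
t=env.read_camera("top");s=env.read_camera("side")
a=cv2.resize(t["image"][225:300,190:290,::-1],None,fx=4,fy=4,interpolation=3)
b=cv2.resize(s["image"][195:275,250:350,::-1],None,fx=4,fy=3.75,interpolation=3)
c=cv2.resize(t["image"][145:245,320:505,::-1],None,fx=4.32,fy=3,interpolation=3)[:,:800]
cv2.imwrite('pics/z1.png',np.vstack([np.hstack([a,b]),c[:300]]))
cv2.imwrite('pics/z2.png',cv2.resize(s["image"][195:375,325:460,::-1],None,fx=3.3,fy=3.3,interpolation=3))
```

```text
Traceback (most recent call last):
ValueError: all the input array dimensions except for the concatenation axis must match exactly, but along dimension 1, the array at index 0 has size 800 and the array at index 1 has size 799
```

Run:
```python
from h import *
import cv2
t=env.read_camera("top");s=env.read_camera("side")
a=cv2.resize(t["image"][225:300,190:290,::-1],(400,300),interpolation=3)
b=cv2.resize(s["image"][195:270,250:350,::-1],(400,300),interpolation=3)
c=cv2.resize(t["image"][145:220,320:520,::-1],(800,300),interpolation=3)
cv2.imwrite('pics/z1.png',np.vstack([a if 0 else np.hstack([a,b]),c]))
cv2.imwrite('pics/z2.png',cv2.resize(s["image"][195:375,325:460,::-1],None,fx=3.3,fy=3.3,interpolation=3))
```

```text
(no output)
```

View pics/z1.png

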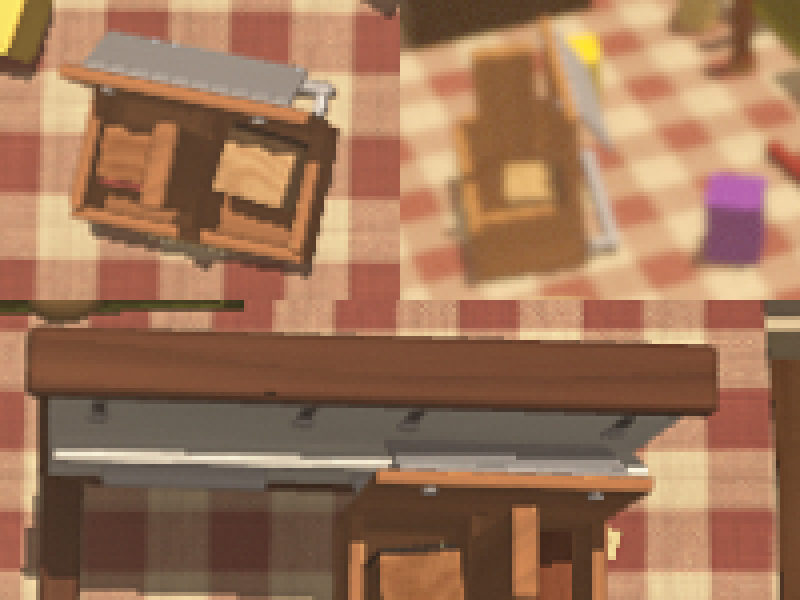

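View pics/z2.png

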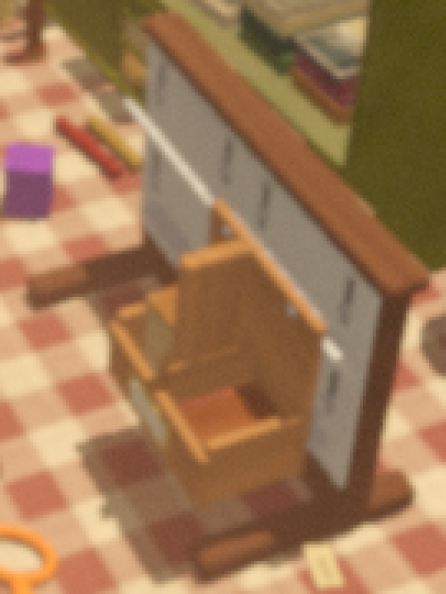

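```bash
cat > m.py <<'E'
from h import *
from scipy.optimize import least_squares
np.set_printoptions(precision=4,suppress=True)
t=env.read_camera("top");s=env.read_camera("side")
A=lambda u,v:(190+u/4,225+v/4)
B=lambda u,v:(250+(u-400)/4,195+v/4)
C=lambda u,v:(320+u/4,145+(v-300)/4)
D=lambda u,v:(325+u/3.3,195+v/3.3)
# tray pts in handle frame (z abs)
obs=[(t,(.031,.06,.118),A(62,79)),(t,(.031,-.06,.118),A(308,122)),
 (s,(-.02,-.006,.136),B(475,50)),(s,(.02,-.006,.136),B(535,52)),
 (t,(-.02,.0,.136),A(156,205)),(t,(.02,.0,.136),A(165,125)),(s,(-.036,-.06,0.),B(470,282)),(s,(.036,-.06,0.),B(588,262))]
def w(p,P):
    c,q=np.cos(p[2]),np.sin(p[2]);return np.array([p[0]+c*P[0]-q*P[1],p[1]+q*P[0]+c*P[1],P[2]])
f=lambda p:np.concatenate([proj(c,w(p,P))[0]-uv for c,P,uv in obs])
r=least_squares(f,[.46,.18,-.15],loss='soft_l1');print('tray',r.x,np.degrees(r.x[2]));print(f(r.x).reshape(-1,2))
for n,uv in dict(TLf=C(30,395),TRf=C(715,412),TLb=C(30,330),TRb=C(717,348)).items():print(n,onz(t,uv,.213))
for z in(.139,.153,.167):print(z,onz(t,C(52,455),z),onz(t,C(645,470),z),onz(s,D(127,103),z),onz(s,D(338,355),z))
print('tri',tri([(t,C(52,455)),(s,D(127,103))]),tri([(t,C(645,470)),(s,D(338,355))]))
print(onz(t,A(75,205),.0))
E
python3 m.py
```

```text
tray [ 0.4389  0.1089 -0.1739] -9.964911291671596
[[-1.2523 -0.5821]
 [ 0.1841 -0.1371]
 [-1.6424  2.1397]
 [-0.6086 -0.6804]
 [-0.9375  0.3594]
 [ 1.1277 -1.3857]
 [ 1.2375  1.0414]
 [-0.4722  1.3949]]
TLf [ 0.5976 -0.0678  0.213 ]
TRf [ 0.5896 -0.3522  0.213 ]
TLb [ 0.6256 -0.0677  0.213 ]
TRb [ 0.6169 -0.3543  0.213 ]
0.139 [ 0.589  -0.0773  0.139 ] [ 0.5815 -0.3469  0.139 ] [ 0.598  -0.0597  0.139 ] [ 0.5917 -0.3266  0.139 ]
0.153 [ 0.5858 -0.0773  0.153 ] [ 0.5784 -0.3422  0.153 ] [ 0.5884 -0.077   0.153 ] [ 0.5822 -0.3375  0.153 ]
0.167 [ 0.5826 -0.0772  0.167 ] [ 0.5753 -0.3376  0.167 ] [ 0.5788 -0.0942  0.167 ] [ 0.5728 -0.3484  0.167 ]
tri [ 0.5867 -0.0776  0.1536] [ 0.5781 -0.3411  0.1577]
[0.4232 0.1839 0.    ]
```

```bash
cat >> m.py <<'E'
print('--- rack fit: x_plate,y_bay,yaw,dz,e1,e2,topfront,toprear')
# rack frame at left bay plate point; tray right at y=-.136, handle at x=-.060, z=lip+.016
o=[]
def pts(q):
    L=.153+q[3]
    return [(t,(-.016,q[4],L),C(52,455)),(t,(-.016,q[5],L),C(645,470)),(s,(-.016,q[4],L),D(127,103)),(s,(-.016,q[5],L),D(338,355)),
    (t,(-.029,-.136+.06,L+.02),C(377,482)),(t,(-.029,-.136-.06,L+.02),C(651,491)),
    (s,(-.029,-.136+.06,L+.02),D(213,205)),(s,(-.029,-.136-.06,L+.02),D(322,330)),
    (t,(q[6],-.068+.145,.213),C(30,395)),(t,(q[6],-.068-.145,.213),C(715,412)),(t,(q[7],-.068+.145,.213),C(30,330)),(t,(q[7],-.068-.145,.213),C(717,348))]
g=lambda q:np.concatenate([proj(c,w(q,P))[0]-uv for c,P,uv in pts(q)])
r=least_squares(g,[.6,-.142,-.03,0,.07,-.2,0,.03],x_scale=[.01]*8,loss='soft_l1');print(r.x,np.degrees(r.x[2]));print(g(r.x).reshape(-1,2))
E
python3 m.py|sed -n '/rack/,$p'
```

```text
--- rack fit: x_plate,y_bay,yaw,dz,e1,e2,topfront,toprear
[ 0.6002 -0.1427 -0.0279  0.003   0.0642 -0.1988 -0.0047  0.023 ] -1.596760844407684
[[ 0.4625 -0.5032]
 [-0.1624 -0.5418]
 [-0.6702 -0.58  ]
 [-0.357   0.6471]
 [-0.3102 -0.5445]
 [ 0.5456 -1.0084]
 [-0.9917 -0.4616]
 [-1.2595  1.2369]
 [-1.2768 -0.0367]
 [ 1.9838 -0.0012]
 [-0.8041  0.1638]
 [ 1.2144 -0.1951]]
```

Emit:
apply_moves(targets=[[[30, -50, 30], [0, 0, 0.05]], [[60, -100, 50], [0, 0, 0.1]], [[90, -150, 50], [0, 0, 0.15]], [[120, -200, 50], [0, 0, 0.21]], [[140, -250, 50], [0, 0, 0.21]], [[150, -300, 50], [0, 0, 0.21]], [[160, -350, 50], [0, 0, 0.21]], [[165, -400, 40], [0, 0, 0.21]]], hand=50)

```text
time_s: 1.6
tool_pos: [0.4025, 0.2467, 0.2682]
tool_rot: [179.9, 0.1, 169.9]
force: [1.7, 0.0, 0.7]
grip_width: 0.0505
```

Emit:
apply_moves(targets=[[[12, -30, -20], [-0.022, -0.13, 0]], [[23, -62, -45], [-0.045, -0.257, 0]], [[34, -94, -70], [-0.045, -0.257, 0]], [[34, -94, -72], [-0.045, -0.257, 0]], [[34, -94, -72], [-0.045, -0.257, 0]]])

```text
time_s: 2.1
tool_pos: [0.4352, 0.1541, 0.1952]
tool_rot: [179.9, 14.9, 169.8]
force: [0.3, 0.5, 0.4]
grip_width: 0.0499
```

Run:
```python
from h import *
t=env.read_camera("top");s=env.read_camera("side");o=env.get_obs();print(o["tool_pos"],o["tool_rot"],o["qpos"])
a=cv2.resize(t["image"][200:300,190:290,::-1],(400,400),interpolation=3)
b=cv2.resize(s["image"][175:275,240:340,::-1],(400,400),interpolation=3)
# predicted handle board outline
c,q=np.cos(-.174),np.sin(-.174)
for im,p,off in((a,t,(190,200)),(b,s,(240,175))):
    for x in(-.02,.02):
        for y in(-.006,.006):
            u=(proj(p,[.4389+c*x-q*y,.1089+q*x+c*y,.136])[0]-off)*4
            cv2.circle(im,tuple(int(k) for k in u),3,(0,255,0),-1)
    u=(proj(p,o["tool_pos"])[0]-off)*4;cv2.circle(im,tuple(int(k) for k in u),4,(255,0,255),-1)
cv2.imwrite('pics/g.png',np.hstack([a,b]))
```

```text
[0.4360411  0.15587152 0.19654729] [179.86562207  15.0234429  169.94255552] [-41.83127864 -14.12197012   9.63287293 120.96236095  13.90709662
  62.30904306  42.36936539]
```

View pics/g.png

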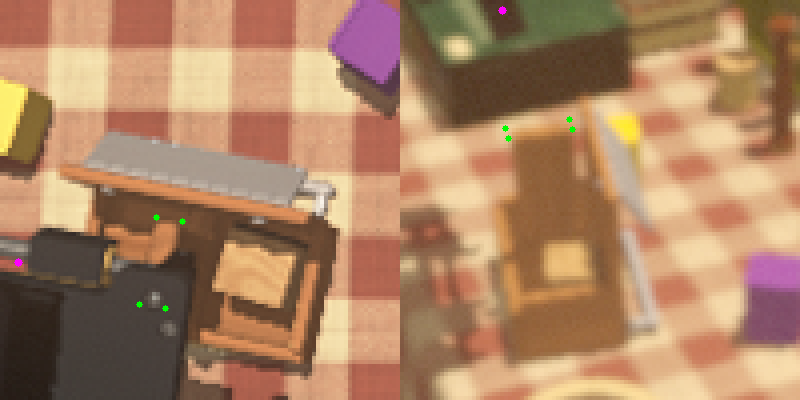

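The earlier row clipped, so the tool sits about 48 mm short in y. The predicted handle corners (green) match the side view to within 2 px. I'll move over it.

Emit:
apply_moves(targets=[[[4, -24, 0], [0, 0, 0]], [[8, -48, 0], [0, 0, 0]], [[8, -48, 0], [0, 0, 0]], [[8, -48, 0], [0, 0, 0]]])

```text
time_s: 2.6
tool_pos: [0.4441, 0.1078, 0.1964]
tool_rot: [179.9, 15.0, 169.9]
force: [0.1, 1.4, 0.1]
grip_width: 0.0498
```

Run:
```python
from h import *
t=env.read_camera("top");s=env.read_camera("side");o=env.get_obs();print(o["tool_pos"],o["tool_rot"],o["qpos"])
# shelf estimate
for z in(.1,.3,.4):print(z,onz(t,(387,150),z),onz(t,(425,30),z),onz(s,(445,268),0))
print(tri([(t,(425,28)),(s,(447,103))]))
```

```text
[0.44372936 0.10818733 0.19595744] [179.92112572  14.9958228  170.01721707] [-38.58233794 -16.06894516  12.61186833 122.30433726  13.83412794
  61.76003837  48.62252642]
0.1 [ 0.6641803  -0.18177248  0.1       ] [ 0.9105756  -0.26126719  0.1       ] [ 0.79478585 -0.13555866  0.        ]
0.3 [ 0.60272743 -0.15658296  0.3       ] [ 0.79205061 -0.21766444  0.3       ] [ 0.79478585 -0.13555866  0.        ]
0.4 [ 0.572001  -0.1439882  0.4      ] [ 0.73278812 -0.19586307  0.4       ] [ 0.79478585 -0.13555866  0.        ]
[ 0.69417426 -0.18014627  0.4570445 ]
```

Emit:
apply_moves(targets=[[[0, 0, -20], [0, 0, 0]], [[0, 0, -40], [0, 0, 0]], [[0, 0, -58], [0, 0, 0]], [[0, 0, -74], [0, 0, 0]], [[0, 0, -88], [0, 0, 0]], [[0, 0, -96], [0, 0, 0]], [[0, 0, -96], [0, 0, 0]]])

```text
time_s: 3.4
tool_pos: [0.4427, 0.1071, 0.0984]
tool_rot: [-180.0, 14.9, 170.0]
force: [0.4, -0.5, -0.5]
grip_width: 0.0501
```

Emit:
apply_moves(targets=[[[0, 0, 0], [0, 0, 0]], [[0, 0, 0], [0, 0, 0]], [[0, 0, 0], [0, 0, 0]], [[0, 0, 0], [0, 0, 0]], [[0, 0, 0], [0, 0, 0]], [[0, 0, 0], [0, 0, 0]]], hand=5, squeeze=35)

```text
time_s: 4.0
tool_pos: [0.4439, 0.1075, 0.0999]
tool_rot: [179.9, 15.0, 169.9]
force: [0.2, -1.7, -3.1]
grip_width: 0.0118
```

Emit:
apply_moves(targets=[[[0, 0, 5], [0, 0, 0]], [[0, 0, 14], [0, 0, 0]], [[1, 0, 26], [0, 0, 0]], [[3, -3, 40], [0, 0, 0]], [[6, -10, 54], [0, 0, 0]], [[10, -20, 68], [0, 0, 0]], [[15, -34, 80], [0, 0, 0.02]], [[20, -50, 90], [0, 0, 0.04]]])

```text
time_s: 4.8
tool_pos: [0.4639, 0.0564, 0.1911]
tool_rot: [179.9, 15.0, 172.3]
force: [0.4, -0.3, -3.7]
grip_width: 0.0116
```

Emit:
apply_moves(targets=[[[4, -18, 6], [0, 0, 0.02]], [[8, -38, 10], [0, 0, 0.04]], [[12, -60, 10], [0, 0, 0.06]], [[16, -82, 10], [0, 0, 0.08]], [[20, -104, 10], [0, 0, 0.1]], [[24, -126, 10], [0, 0, 0.107]], [[28, -146, 10], [0, 0, 0.107]], [[30, -162, 10], [0, 0, 0.107]]])

```text
time_s: 5.6
tool_pos: [0.4935, -0.1072, 0.2003]
tool_rot: [180.0, 15.0, 178.3]
force: [1.4, 0.0, -3.2]
grip_width: 0.0119
```

Emit:
apply_moves(targets=[[[0, -12, 0], [0, 0, 0]], [[0, -24, 0], [0, 0, 0]], [[0, -30, 0], [0, 0, 0]], [[0, -34, 0], [0, 0, 0]], [[0, -34, 0], [0, 0, 0]]])

```text
time_s: 6.1
tool_pos: [0.4934, -0.1396, 0.1996]
tool_rot: [180.0, 15.0, 178.3]
force: [0.5, 0.3, -3.2]
grip_width: 0.012
```

Run:
```python
from h import *
np.set_printoptions(precision=4,suppress=True)
t=env.read_camera("top");s=env.read_camera("side");o=env.get_obs();print(o["tool_pos"],o["tool_rot"],o["qpos"],o["force"])
a=cv2.resize(t["image"][145:255,320:500,::-1],(720,440),interpolation=3)
cv2.imwrite('pics/c1.png',cv2.resize(s["image"][160:340,300:460,::-1],(480,540),interpolation=3));cv2.imwrite('pics/c2.png',a)
```

```text
[ 0.4934 -0.1387  0.1994] [179.9429  14.9403 178.381 ] [-27.5843 -13.1462  38.0924 117.3451   6.6344  58.3913  96.4548] [ 0.4268  0.0895 -3.0186]
```

View pics/c1.png

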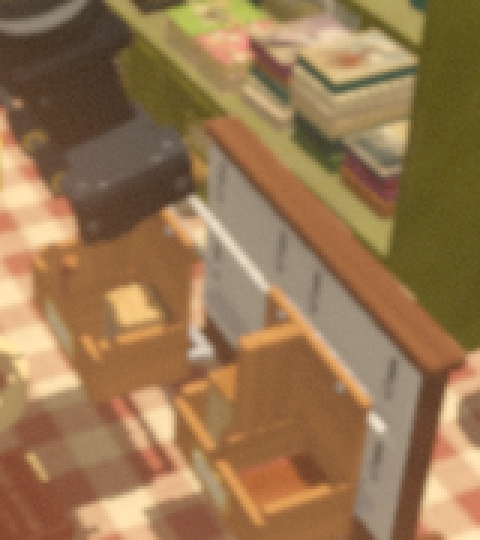

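```bash
cat > k.py <<'E'
from h import *
from scipy.spatial.transform import Rotation as Ro
from scipy.optimize import least_squares
np.set_printoptions(precision=2,suppress=True)
s=env.read_camera("side");o=env.get_obs()
E1=lambda u,v:(300+u/3,160+v/3)
P=np.array([(.056,-.052,-.106),(-.036,-.06,-.114),(.036,-.06,-.114)])
uv=np.array([E1(203,347),E1(97,402),E1(195,375)])
def W(p): # dx,dz of H, pitch
    R=Ro.from_euler('ZY',[o["tool_rot"][2]-180,p[2]],degrees=True)
    return o["tool_pos"]+R.apply(P-[.0052,0,-.0141])+[p[0],0,p[1]]
print(proj(s,W([0,0,0]))-uv)
for a in(-4,4):print(a,proj(s,W([0,0,a]))-uv)
E
python3 k.py
```

```text
[[ 1.32  2.63]
 [-2.52  1.72]
 [-3.1   1.12]]
-4 [[ 4.1   0.49]
 [ 0.71  1.69]
 [-0.06 -0.62]]
4 [[-1.56  4.64]
 [-5.68  1.54]
 [-6.2   2.71]]
```

View pics/c2.png

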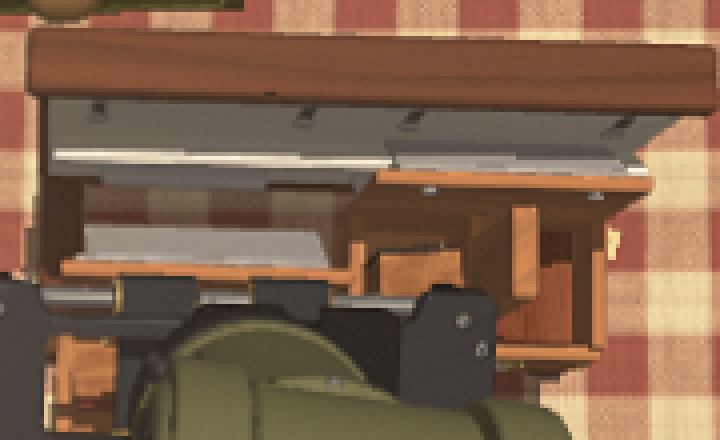

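```bash
cat >> k.py <<'E'
print('---')
t=env.read_camera("top")
F=lambda u,v:(320+u/4,145+v/4)
P2=np.array([(.031,.06,.004),(.060,.05,-.0323),(.060,-.05,-.0323)]);uv2=np.array([F(60,273),F(90,226),F(321,233)])
P1,uv1=P,uv
def f(p):
    global P
    q=np.array([p[0],p[2],p[3]]);out=[]
    for c,PP,u in((s,P1,uv1),(t,P2,uv2)):
        P=PP;out.append(proj(c,W(q)+[0,p[1],0])-u)
    return np.vstack(out)
print(f([0,0,0,0]))
r=least_squares(lambda p:np.r_[f(p).ravel(),p[3]/2],[0,0,0,0],x_scale=[.01,.01,.01,5],loss='soft_l1');print(r.x[:3]*1000,r.x[3]);print(f(r.x))
E
python3 k.py|sed -n '/---/,$p'
```

```text
---
[[ 1.32  2.65]
 [-2.51  1.74]
 [-3.1   1.14]
 [-0.47  0.32]
 [-1.92 -0.95]
 [-1.64 -1.21]]
[-1.67 -1.89  6.03] -1.2942112928527922
[[ 2.09  0.59]
 [-1.87  0.44]
 [-2.29 -0.75]
 [ 0.72  0.92]
 [-0.71 -1.03]
 [ 0.11 -1.28]]
```

Emit:
apply_moves(targets=[[[1, 0, 4], [0.0, 0.06, 0]], [[2, 0, 9], [0.003, 0.12, 0]], [[4, 0, 14], [0.005, 0.18, 0]], [[7, 0, 17], [0.007, 0.24, 0]], [[12, 0, 17], [0.009, 0.29, 0]], [[20, 0, 17], [0.009, 0.314, 0]], [[28, 0, 17], [0.009, 0.314, 0]], [[35, 0, 17], [0.009, 0.314, 0]]])

```text
time_s: 7.15
tool_pos: [0.5292, -0.139, 0.2161]
tool_rot: [180.0, -3.0, 178.4]
force: [-0.3, -0.4, -3.1]
grip_width: 0.0116
```

Emit:
apply_moves(targets=[[[8, 0, 0], [0, 0, 0]], [[14, 0, -1], [0, 0, 0]], [[18, 0, -3], [0, 0, 0]], [[20, 0, -4], [0, 0, 0]], [[20, 0, -4], [0, 0, 0]]])

```text
time_s: 7.65
tool_pos: [0.5483, -0.1393, 0.2121]
tool_rot: [180.0, -3.1, 178.3]
force: [0.1, -0.4, -3.4]
grip_width: 0.0114
```

Run:
```python
from h import *
np.set_printoptions(precision=4,suppress=True)
t=env.read_camera("top");s=env.read_camera("side");o=env.get_obs();print(o["tool_pos"],o["tool_rot"],o["force"])
a=cv2.resize(t["image"][145:215,320:460,::-1],(800,400),interpolation=3)
b=cv2.resize(s["image"][200:270,320:440,::-1],(343,200),interpolation=3)
S=o["tool_pos"]-np.array([-.0425,0,.0351])
for y in(.05,-.05):
    u=(proj(t,S+[-.0016*y/.05+.0039,y,.001])[0]-[320,145])*800/140;cv2.circle(a,tuple(int(k) for k in u),3,(0,255,0),-1)
    u=(proj(s,S+[-.0016*y/.05+.0039,y,.001])[0]-[320,200])*343/120;cv2.circle(b,tuple(int(k) for k in u),3,(0,255,0),-1)
b=cv2.copyMakeBorder(b,0,0,0,800-343,cv2.BORDER_CONSTANT)
cv2.imwrite('pics/i.png',np.vstack([a,b]))
```

```text
[ 0.5482 -0.1394  0.2123] [179.9538  -3.0618 178.331 ] [-1.4021 -0.289  -3.6507]
```

View pics/i.png

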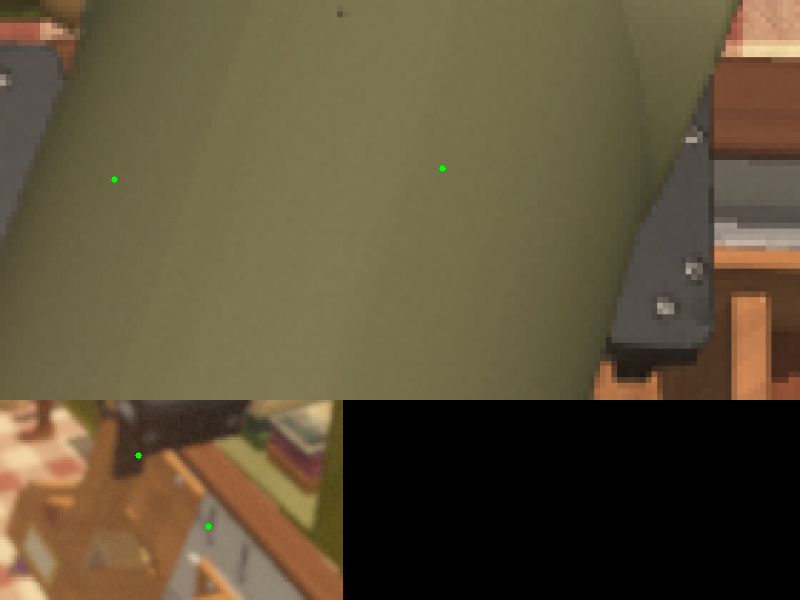

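Emit:
apply_moves(targets=[[[1, 0, 0], [0, 0, 0]], [[2, 0, 0], [0, 0, 0]], [[3, 0, 0], [0, 0, 0]], [[3, 0, 0], [0, 0, 0]]])

```text
time_s: 8.15
tool_pos: [0.5516, -0.1393, 0.2124]
tool_rot: [180.0, -3.0, 178.4]
force: [-0.8, -0.4, -3.4]
grip_width: 0.0115
```

Emit:
apply_moves(targets=[[[0.5, 0, 0], [0, 0, 0]], [[1, 0, 0], [0, 0, 0]], [[1, 0, 0], [0, 0, 0]]])

```text
time_s: 8.45
tool_pos: [0.5525, -0.1393, 0.2124]
tool_rot: [180.0, -3.0, 178.3]
force: [0.5, 0.3, -2.9]
grip_width: 0.0116
```

Emit:
apply_moves(targets=[[[0.5, 0, 0], [0, 0, 0]], [[1, 0, 0], [0, 0, 0]], [[1, 0, 0], [0, 0, 0]]])

```text
time_s: 8.75
tool_pos: [0.5528, -0.1394, 0.2123]
tool_rot: [180.0, -3.1, 178.3]
force: [-3.1, 0.6, -1.1]
grip_width: 0.0119
```

Plate contact came at TCP x 0.553, as predicted. I'll back off 4 mm and lower by feel.

Emit:
apply_moves(targets=[[[-2.5, 0, 0], [0, 0, 0]], [[-5, 0, 0], [0, 0, 0]], [[-5, 0, -2], [0, 0, 0]], [[-5, 0, -4], [0, 0, 0]], [[-5, 0, -6], [0, 0, 0]], [[-5, 0, -8], [0, 0, 0]], [[-5, 0, -8], [0, 0, 0]]])

```text
time_s: 9.45
tool_pos: [0.5483, -0.1392, 0.2039]
tool_rot: [180.0, -3.1, 178.4]
force: [-0.5, -0.7, -3.2]
grip_width: 0.0114
```

Emit:
apply_moves(targets=[[[0, 0, -2], [0, 0, 0]], [[0, 0, -4], [0, 0, 0]], [[0, 0, -6], [0, 0, 0]], [[0, 0, -6], [0, 0, 0]]])

```text
time_s: 9.85
tool_pos: [0.5482, -0.1393, 0.198]
tool_rot: [180.0, -3.1, 178.3]
force: [-0.5, -0.2, -3.1]
grip_width: 0.0121
```

Emit:
apply_moves(targets=[[[0, 0, -2], [0, 0, 0]], [[0, 0, -4], [0, 0, 0]], [[0, 0, -4], [0, 0, 0]]])

```text
time_s: 10.15
tool_pos: [0.5482, -0.1393, 0.194]
tool_rot: [180.0, -3.1, 178.3]
force: [-1.0, 0.3, -3.8]
grip_width: 0.0117
```

Emit:
apply_moves(targets=[[[0, 0, -1.5], [0, 0, 0]], [[0, 0, -3], [0, 0, 0]], [[0, 0, -3], [0, 0, 0]]])

```text
time_s: 10.45
tool_pos: [0.5483, -0.1393, 0.1911]
tool_rot: [180.0, -3.1, 178.4]
force: [0.2, 0.3, -3.4]
grip_width: 0.0116
```

Emit:
apply_moves(targets=[[[0.5, 0, -1.5], [0, 0, 0]], [[1, 0, -3], [0, 0, 0]], [[1, 0, -3], [0, 0, 0]]])

```text
time_s: 10.75
tool_pos: [0.5494, -0.1392, 0.1881]
tool_rot: [180.0, -3.1, 178.4]
force: [-0.0, -0.6, -3.4]
grip_width: 0.0117
```

Emit:
apply_moves(targets=[[[0.5, 0, -1.5], [0, 0, 0]], [[1, 0, -3], [0, 0, 0]], [[1, 0, -3], [0, 0, 0]]])

```text
time_s: 11.05
tool_pos: [0.5504, -0.1393, 0.1851]
tool_rot: [180.0, -3.1, 178.3]
force: [0.2, 0.3, -4.0]
grip_width: 0.012
```

Emit:
apply_moves(targets=[[[0.3, 0, -1], [0, 0, 0]], [[0.5, 0, -2], [0, 0, 0]], [[0.5, 0, -2], [0, 0, 0]]])

```text
time_s: 11.35
tool_pos: [0.5509, -0.1393, 0.1832]
tool_rot: [180.0, -3.1, 178.4]
force: [-1.0, 0.1, -3.4]
grip_width: 0.012
```

Emit:
apply_moves(targets=[[[0.3, 0, -1], [0, 0, 0]], [[0.5, 0, -2], [0, 0, 0]], [[0.5, 0, -2], [0, 0, 0]]])

```text
time_s: 11.65
tool_pos: [0.5514, -0.1393, 0.1812]
tool_rot: [180.0, -3.1, 178.4]
force: [-0.3, 0.8, -3.7]
grip_width: 0.0117
```

Emit:
apply_moves(targets=[[[0, 0, -1], [0, 0, 0]], [[0, 0, -2], [0, 0, 0]], [[0, 0, -2], [0, 0, 0]]])

```text
time_s: 11.95
tool_pos: [0.5513, -0.1393, 0.1792]
tool_rot: [180.0, -3.1, 178.3]
force: [0.1, -0.0, -3.0]
grip_width: 0.0117
```

Emit:
apply_moves(targets=[[[0, 0, -1], [0, 0, 0]], [[0, 0, -2], [0, 0, 0]], [[0, 0, -2], [0, 0, 0]]])

```text
time_s: 12.25
tool_pos: [0.5518, -0.1394, 0.1775]
tool_rot: [180.0, -3.0, 178.4]
force: [0.7, -1.2, -3.5]
grip_width: 0.0116
```

Emit:
apply_moves(targets=[[[0, 0, -0.7], [0, 0, 0]], [[0, 0, -1.5], [0, 0, 0]], [[0, 0, -1.5], [0, 0, 0]]])

```text
time_s: 12.55
tool_pos: [0.5522, -0.1394, 0.1763]
tool_rot: [180.0, -2.9, 178.4]
force: [2.2, 0.2, -1.1]
grip_width: 0.012
```

Contact: the cleat is pushing the strip towards the plate and upwards, so the strip is in the groove with the lip at about 0.157. Now to seat it.

Emit:
apply_moves(targets=[[[0.8, 0, -0.5], [0, 0, 0]], [[1.3, 0, -1], [0, 0, 0]], [[1.3, 0, -1], [0, 0, 0]]])

```text
time_s: 12.85
tool_pos: [0.5526, -0.1394, 0.1757]
tool_rot: [179.9, -3.1, 178.3]
force: [-1.2, -0.0, 5.0]
grip_width: 0.0121
```

Emit:
apply_moves(targets=[[[0, 0, -0.5], [0, 0, 0]], [[0, 0, -1], [0, 0, 0]], [[0, 0, -1], [0, 0, 0]]])

```text
time_s: 13.15
tool_pos: [0.5526, -0.1395, 0.1756]
tool_rot: [179.9, -3.1, 178.3]
force: [-4.2, 1.4, 8.8]
grip_width: 0.0117
```

Emit:
apply_moves(targets=[[[-0.8, 0, -1.2], [-0.0007, -0.026, 0]], [[-1.7, 0, -2.3], [-0.0015, -0.052, 0]], [[-2.5, 0, -3.6], [-0.002, -0.079, 0]], [[-3.3, 0, -4.8], [-0.003, -0.105, 0]], [[-3.3, 0, -4.8], [-0.003, -0.105, 0]]])

```text
time_s: 13.65
tool_pos: [0.5493, -0.1394, 0.1704]
tool_rot: [179.9, 3.1, 178.3]
force: [-1.4, 0.6, 5.8]
grip_width: 0.012
```

Emit:
apply_moves(targets=[[[-0.7, 0, -1.3], [-0.0007, -0.026, 0]], [[-1.3, 0, -2.6], [-0.0015, -0.052, 0]], [[-2.0, 0, -3.9], [-0.002, -0.079, 0]], [[-2.6, 0, -5.2], [-0.003, -0.105, 0]], [[-2.6, 0, -5.2], [-0.003, -0.105, 0]]])

```text
time_s: 14.15
tool_pos: [0.5465, -0.1394, 0.165]
tool_rot: [179.9, 9.1, 178.3]
force: [-2.1, 0.8, 5.6]
grip_width: 0.0118
```

Emit:
apply_moves(targets=[[[-0.6, 0, -1.4], [-0.0007, -0.026, 0]], [[-1.2, 0, -2.8], [-0.0015, -0.052, 0]], [[-1.2, 0, -2.8], [-0.0015, -0.052, 0]]])

```text
time_s: 14.45
tool_pos: [0.5453, -0.1393, 0.1621]
tool_rot: [179.8, 12.1, 178.3]
force: [-3.3, 1.0, 5.9]
grip_width: 0.0117
```

Emit:
apply_moves(targets=[[[-0.6, 0, -1.4], [-0.0007, -0.026, 0]], [[-1, 0, -2.8], [-0.0015, -0.052, 0]], [[-1, 0, -2.8], [-0.0015, -0.052, 0]]])

```text
time_s: 14.75
tool_pos: [0.5449, -0.1393, 0.1602]
tool_rot: [179.8, 15.1, 178.3]
force: [-4.1, 0.9, 10.0]
grip_width: 0.0113
```

Run:
```python
from h import *
s=env.read_camera("side");o=env.get_obs();print(o["tool_pos"],o["tool_rot"],o["force"],o["wrist_torque"])
save('h.png',s,(320,180,440,340),3.7)
```

```text
[ 0.54493782 -0.1392964   0.16018565] [179.85142293  15.05459083 178.30010141] [-4.06309745  1.58364394 10.39947306] [ 0.30957343  0.92987235 -0.0284637 ]
```

View pics/h.png

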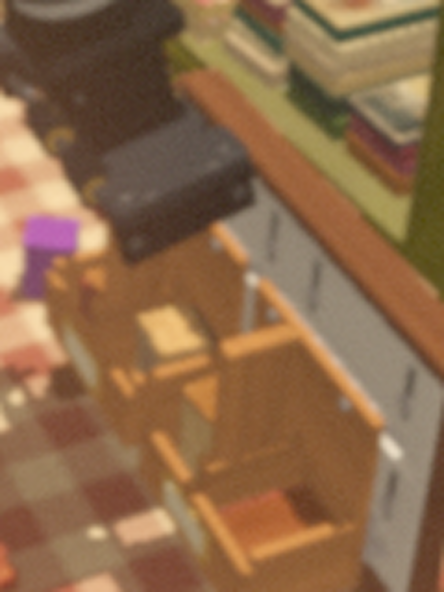

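Run:
```python
from h import *
np.set_printoptions(precision=2,suppress=True)
s=env.read_camera("side");H=lambda u,v:(320+u/3.7,180+v/3.7)
yw=-.0279;ex=np.array([np.cos(yw),np.sin(yw),0]);ey=np.array([-ex[1],ex[0],0]);o=np.array([.6,-.1427,0])
S=np.array([.5965,0,.139])
for n,a,b,x in(("label",(182,510),(82,355),-.096),("cornerR",(380,420),(245,262),-.026),("frontLtop",(152,440),(50,265),-.096),("stampside frontR",(243,572),(128,390),-.096)):
    c,d=ray(s,H(*a));k=((o-c)@ex+x)/(d@ex);P=c+k*d+.136*ey
    out=[]
    for th in(0,5,9.6):
        v=P-S;t=np.radians(th);Q=np.array([S[0]+v[0]*np.cos(t)+v[2]*np.sin(t),P[1],S[2]-v[0]*np.sin(t)+v[2]*np.cos(t)])
        out.append(proj(s,Q)[0]-H(*b))
    print(n,P[2],np.array(out).ravel())
```

```text
label 0.08724771410183862 [-1.1  -0.97 -2.81 -3.29 -4.14 -5.64]
cornerR 0.1807874437001986 [-0.36 -1.3   1.33 -2.56  2.94 -3.61]
frontLtop 0.1044746435835846 [ 0.78  7.14 -0.33  4.64 -1.1   2.17]
stampside frontR 0.10726786972596092 [-0.75  1.62 -1.71 -1.04 -2.32 -3.67]
```

The tray matches the neighbour's hanging pose, upright to within a degree or two. I'll ease the load and release.

Emit:
apply_moves(targets=[[[0, 0, 0.7], [0, 0, 0]], [[0, 0, 0.7], [0, 0, 0]]])

```text
time_s: 15.05
tool_pos: [0.5449, -0.1393, 0.1602]
tool_rot: [179.9, 15.0, 178.3]
force: [-3.1, 1.2, 9.0]
grip_width: 0.0118
```

Emit:
apply_moves(targets=[[[0, 0, 0], [0, 0, 0]], [[0, 0, 0], [0, 0, 0]], [[0, 0, 0], [0, 0, 0]], [[0, 0, 0], [0, 0, 0]]], squeeze=3)

```text
time_s: 15.45
tool_pos: [0.545, -0.1394, 0.1593]
tool_rot: [180.0, 15.0, 178.3]
force: [0.4, 0.3, 5.2]
grip_width: 0.0123
```

Emit:
apply_moves(targets=[[[0, 0, 0], [0, 0, 0]], [[0, 0, 0], [0, 0, 0]], [[0, 0, 0], [0, 0, 0]], [[0, 0, 0], [0, 0, 0]], [[0, 0, 0], [0, 0, 0]]], hand=40)

```text
time_s: 15.95
tool_pos: [0.5444, -0.1394, 0.1587]
tool_rot: [180.0, 14.9, 178.3]
force: [-1.1, 0.1, -1.1]
grip_width: 0.038
```

Emit:
apply_moves(targets=[[[-2, 0, 8], [0, 0, 0]], [[-6, 0, 22], [0, 0, 0]], [[-11, 0, 42], [0, 0, 0]], [[-17, 0, 64], [0, 0, 0]], [[-23, 0, 86], [0, 0, 0]], [[-26, 20, 110], [0, 0, 0]], [[-26, 50, 120], [0, 0, 0]], [[-26, 90, 125], [0, 0, 0]]])

```text
time_s: 16.75
tool_pos: [0.5192, -0.0504, 0.2868]
tool_rot: [179.9, 15.2, 178.1]
force: [0.1, -0.3, -0.7]
grip_width: 0.0398
```

Emit:
apply_moves(targets=[[[0, 40, 0], [0, 0, 0]], [[0, 80, 0], [0, 0, 0]], [[0, 120, 0], [0, 0, 0]], [[0, 160, 0], [0, 0, 0]], [[0, 200, 0], [0, 0, 0]], [[0, 220, 0], [0, 0, 0]], [[0, 220, 0], [0, 0, 0]]])

```text
time_s: 17.45
tool_pos: [0.5179, 0.1746, 0.2842]
tool_rot: [180.0, 15.0, 178.7]
force: [0.4, 0.0, 0.3]
grip_width: 0.0402
```

Run:
```python
from h import *
t=env.read_camera("top");s=env.read_camera("side");print(env.get_obs()["tool_pos"])
a=cv2.resize(t["image"][145:245,320:505,::-1],(420,400),interpolation=3)
b=cv2.resize(s["image"][190:350,310:460,::-1],(375,400),interpolation=3)
cv2.imwrite('pics/f.png',np.hstack([a,b]));
```

```text
[0.51872294 0.17007059 0.28431128]
```

View pics/f.png

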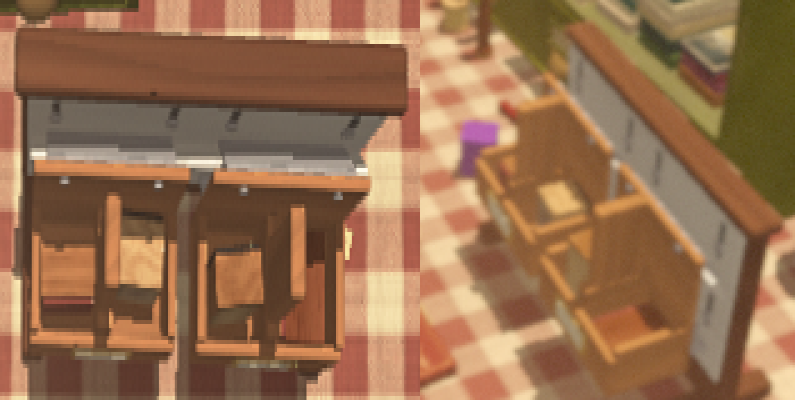

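Both trays hang in line: the back-wall tops line up at about (200,178) in the top crop and the fronts at about (200,350). Both stamps are in the tray.

```bash
python3 -c "
from cell import env
print(env.get_obs()['force']);print(env.sign_off())"
```

```text
[-0.09423495 -0.33150619 -0.10679658]
the job is handed in; nothing more can be done
None
```

The loaded stamp tray now hangs in the left-hand bay with both stamps in it. I let go and handed the job in at about 17.5 s of the 72 s limit.

- **How it went:** I gripped the tray by its handle and tilted the bottom out 18°. I felt for the plate, then lowered the strip into the groove until it stopped. Then I swung the tray upright and opened the fingers. Readings put the plate about 4 mm above middle height, and net force readings at the end of each move stayed at about 11 N or less.
- **Last checks:** In the final top and side pictures the back walls and fronts of both trays line up. The arm was clear of everything, with close to zero force on it. I touched none of the other things on the table, but I did not compare their positions before and after.
- **Not confirmed directly:** The rod under the keeper is hidden from both cameras. I judged it locked from the full swing to upright, the seated height and the match with the neighbouring tray.
- **Checks that disagreed:** One of the four picture points I used to check uprightness was off by 7 pixels. I put that down to picking the wrong corner; the other three agreed within 2 pixels. An earlier camera fit of the tray in the gripper suggested it sat about 6 mm higher than I assumed, but the plate and cleat contacts came where I had predicted without it.

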